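Uncap the mixer drive and press its rotor home

ROBOT

A 6-joint arm with a two-finger parallel gripper is mounted at the origin on the work surface. World frame = base frame: x ahead of the robot, y to its left, z up, the work surface at z = 0. Lengths are in m, angles in degrees, forces in N, time in s.
With the tool pointing down it reaches from about 0.375 to 0.9 m from the base axis. Payload 3.1 kg.
Tool frame: the origin (TCP) lies midway between the tips of the shut fingers; the grasp point (between the pads) lies 19 mm behind it; z points along the fingers, y is the direction in which the jaws open and shut (so a half turn about z gives the same grasp; the last joint's range is limited). The gripper opens to 87 mm and grips with 3 to 60 N. Pads are 19 mm wide; open, the fingers measure 117 mm over their backs; the gripper's body (75 mm by 190 mm) begins 51 mm behind the grasp point.
Start: joints at [-79.727, 30.224, 82.088, -0, 67.689, -10.227], TCP at [0.219, -0.585, 0.223] pointing down, gripper open.
Joint ranges: [-176.69, 176.69], [-43.24, 126.21], [12.49, 139.97], [-82, 262], [0, 151.66], [-163.58, 163.58]. Speed limits (degrees/s): [159.86, 159.86, 180, 180, 180, 180].

INTERFACE

Orientations are given as a 3x3 rotation matrix whose columns are the frame's x, y, z axes.
In Python, from rig import bot gives the robot as it stands.
- The arm moves only by the tool carry_out, never from a script. Its arguments are lists of equal length, an entry for each row: "grip": the gripper's target within -1 to 1 (fully open at 1, half-way at 0, shut at -1); "slide": the shift along the tool's x, y, z in mm, a list of three; "twist": the turn, a rotation vector about the tool's x, y, z in rad, a list of three. In form: {"grip": [grip, ...], "slide": [[dx, dy, dz], ...], "twist": [[wx, wy, wz], ...]}. A call has 1 to 12 rows; each row shifts and turns the pose as measured when the row begins, along the tool's axes as they then stand; what a row does not reach is not made up. A row lasts 1/10 s, in which the tool goes at most 50 mm and 8.59 degrees, less where a joint would pass 70% of its speed; a pose out of reach is approached as far as the arm can. A call is refused whole if a number of a shift passes 50 or a number of a turn 0.15, either way. A call with a gripper value outside its range is refused whole. The fingers move at their own pace and stop on an object; the grip force is fixed at half the most. Time passes only in rows, so rows that do not move let the fingers close. It gives the time, the measured TCP pose, the force and the opening at its end, in the units of the state.
- bot.read_state(): the state, without advancing time (a new reading comes with each control period).
- bot.capture(name): name is "side" or "top" or "wrist"; returns a dict with "color" (384x512x3 uint8, red, green, blue), "depth" (384x512 float32, m along the optical axis (not along the pixel's ray), 0 where there is no reading), "fx", "fy", "cx", "cy" (pixels), "position" and "rotation" of the camera in the world; the wrist camera has in their place "T_tool_cam" (4x4, takes a point from camera to tool coordinates, whose origin is the TCP and whose axes are the flange's). Camera axes: x right, y up, looking along -z (the intrinsics and any distortion apply to the point x, -y, -z); pixel columns grow to the right and rows downward; lengths in m; the calibration is good to about 2 mm. A picture is of the moment at which its call begins: read the wrist's pose just before it.
- bot.hand_in(): hands the job in, once; it reports no verdict.
The state is a dict: "time_s": time; "joint_positions": joint angles; "qvel": joint speeds; "tau": joint torques, N m; "position": TCP position; "tcp_rot": TCP orientation; "force": force on the tool from outside, world axes, zero at the start; "moment": the same for the moment, N m; "opening": opening from 0.0 (shut) to 1.0 (fully open).
Only numpy, scipy, OpenCV 4.12 (cv2) and the standard library are available. Lean on these libraries where they do the work, as an engineer would, in place of code of your own. Each camera call takes 0.05 s, during which the arm holds its last target.

TASK

Take the yellow dust cap off the bench mixer's drive hub and set it down upright inside the green tray. Then lift the rotor off its grey stand by the orange handle, put its stem into the hub, turned so that the splines mesh, and push it down against the spring until the disc sits fully home on the hub. Finish while still holding the rotor pressed down there (do not let go, the spring would lift it), and do not disturb or drop anything on the way.

Things in the scene. Friction and masses are not known exactly. Their poses are not given: they have to be found in the camera images.
- drive: White mixer drive, a fixed box 160 (x) x 150 (y) x 80 mm high; origin at the centre of its underside on the table. The hub's vertical axis passes through the box's centre.
- hub_mouth (a point): Centre of the hub's top face, 96 mm above the table; z up; turns with the hub. The hub is a dark steel castellated square 39 x 39 mm, standing 16 mm out of the box, with a cross of two slots, 11 mm wide, open at the ends and on top, along this point's x and y axes. A red sprung ejector pin lies in the middle of the cross, 24 mm below the mouth.
- hub (a joint): Angle of the hub about its upward axis, rad, relative to the drive's box (slots along the box's x and y at 0). Different every time, up to 0.6 either way. Stiff (about 0.5 N m to turn), so it stays put while a stem is turned on it.
- ejector (a joint): Downward travel of the red sprung ejector pin in the hub, m: 0 when up, 0.008 when the rotor is fully home (stop at 0.010). Spring force upwards 4 N at 0 and 8 N at 0.008: the rotor's weight alone does not press it in.
- cap: Yellow round dust cap, loose, 66 mm across and 35 mm high, hollow and open below (hub inside), with a black round grip knob on top, 22 mm across, from 35 to 66 mm above the origin. Origin at the centre of its lower rim, z up. At the start it stands on the drive's box over the hub, rim 80 mm above the table. About 70 g.
- tray: Green open tray, fixed, 140 x 140 mm outside, walls 4 mm thick and 16 mm high, inner floor 4 mm above the table; origin at the centre of its underside.
- stand: Grey stand, fixed: an upright tube 60 mm outside and 44 mm inside diameter, 50 mm high, with a foot 84 mm across; origin at the centre of its underside. The rotor's stem hangs in it and its disc rests on the rim.
- rotor: Rotor, loose, about 180 g. Origin at the centre of the underside of its blue disc (72 mm across, 14 mm thick); z up. On the disc stands an orange handle bar, 40 mm long along x, 14 mm thick along y, from 14 to 60 mm above the origin: grip it across its thickness. White ticks on the disc, along x and y, mark the four splines of the stem below; any of the four quarter turns fits the hub.
- rotor_nose (a point): Lower end of the rotor's steel stem, 32 mm below the rotor's origin. The stem has a cross of four splines (8 mm wide, 30 mm tip to tip, along the rotor's x and y) from 0 to 18 mm below the origin, then a round pilot nose 13.6 mm across down to 24 mm, tapering to 7 mm across at the end. The nose enters the hub at any angle and centres the stem within 1.5 mm.
- rotor_seat (a point): Centre of the disc's underside, same as the rotor's origin. Its height over hub_mouth tells the fit: 18 mm when unmeshed splines rest on the hub, 8 mm when meshed and standing on the ejector, 0 mm when the disc lies on the hub, home.
- flask_a: Clear conical flask, 64 mm wide, 92 mm high. A loose bystander: leave it alone. Origin at the centre of its underside.
- flask_b: Green conical flask, 58 mm wide, 83 mm high. A loose bystander: leave it alone. Origin at the centre of its underside.
- dropper: Amber dropper bottle, 32 mm wide, 75 mm high. A loose bystander: leave it alone. Origin at the centre of its underside.
- beaker: Clear plastic beaker, 64 mm wide, 70 mm high. A loose bystander: leave it alone. Origin at the centre of its underside.
- foil_dish: Aluminium foil dish, 100 mm wide, 35 mm high. A loose bystander: leave it alone. Origin at the centre of its underside.
- vial_tin: White round tin, 48 mm wide, 30 mm high. A loose bystander: leave it alone. Origin at the centre of its underside.

How it is judged:
By the outcome, as a careful person would: the job done as asked, in the order asked, and still so for the second after the job is handed in, while the arm keeps its last pose, push and grip.
It also fails if it takes over 58 s, if anything falls off the work surface, if the arm or the gripper's body presses on something with over 40 N, if the wrist force passes 120 N, or if a joint passes its speed limit or range.

## Working session

There is one attempt and no reset: what is moved stays moved. The work goes in short steps, Python scripts to look and compute and a tool call to move; the robot and the scene stay as the last step left them, time stands still between calls to the robot, and variables do not carry over. Pictures are saved under pics/ and viewed, and the job is handed in when it is done.

Besides the shell and the picture viewer there is one more tool, called after "Emit:" as a command line: name --argument value ..., lists and objects as JSON in quotes. carry_out: Moves the arm, as the interface text tells. Its arguments: {"type":"object","properties":{"grip":{"type":"array"},"slide":{"type":"array"},"twist":{"type":"array"}},"required":["grip","slide","twist"]}

```bash
ls; mkdir -p pics
cat > h.py <<'E'
import numpy as np, cv2
from rig import bot
def pts(c, T=None):
    h,w=c["depth"].shape
    K=np.array([[c["fx"],0,c["cx"]],[0,c["fy"],c["cy"]],[0,0,1]])
    u,v=np.meshgrid(np.arange(w),np.arange(h)); d=c["depth"]
    P=np.stack([(u-c["cx"])/c["fx"]*d,-(v-c["cy"])/c["fy"]*d,-d],-1)
    if T is None: R,t=np.array(c["rotation"]),np.array(c["position"])
    else: R,t=T[:3,:3],T[:3,3]
    W=P@R.T+t; W[d==0]=np.nan
    return W
def wristT(c,s):
    T=np.eye(4);T[:3,:3]=s["tcp_rot"];T[:3,3]=s["position"]
    return T@np.array(c["T_tool_cam"])
def save(c,name): cv2.imwrite("pics/"+name,c["color"][:,:,::-1])
E
python3 - <<'E'
from h import *
s=bot.read_state();print(s)
for n in ["side","top","wrist"]:
    c=bot.capture(n);save(c,n+"0.png");np.savez("pics/%s0.npz"%n,**c)
    print(n,{k:v for k,v in c.items() if k not in("color","depth")})
E
```

```text
pics
{'time_s': 0.0, 'joint_positions': array([-7.97263165e+01,  3.02785792e+01,  8.21572412e+01, -1.91471896e-03,
        6.76897450e+01, -1.02275460e+01]), 'qvel': array([ 0.07959354,  0.02291215, -0.01312278, -0.00240649, -0.06904971,
        0.11067011]), 'tau': array([ 8.50667675e-04, -4.40043139e+01, -1.76589167e+01,  6.33046031e-02,
        5.81518596e-02, -1.79606341e-04]), 'position': array([ 0.2187731 , -0.58466385,  0.22157105]), 'tcp_rot': array([[ 9.36660294e-01,  3.50238940e-01, -4.21280435e-04],
       [ 3.50239010e-01, -9.36657894e-01,  2.15087705e-03],
       [ 3.58725255e-04, -2.16218998e-03, -9.99997598e-01]]), 'force': array([0.45796819, 0.29808427, 0.09704876]), 'moment': array([-0.013887  , -0.03798775, -0.01771994]), 'opening': 0.999358360692028}
side {'fx': 459.9899927811899, 'fy': 459.9899927811899, 'cx': 255.3456934475283, 'cy': 193.19298039091638, 'position': array([0.25594366, 1.02803413, 1.0026589 ]), 'rotation': array([[-0.95859985,  0.16698564, -0.23065587],
       [-0.28401711, -0.61901682,  0.73222432],
       [-0.02050892,  0.76742034,  0.64081621]])}
top {'fx': 394.24033426478167, 'fy': 394.24033426478167, 'cx': 260.517540982149, 'cy': 187.46178355161567, 'position': array([ 0.38808911, -0.00745415,  1.41736776]), 'rotation': array([[-0.00524975,  0.98706734, -0.16022019],
       [-0.99998179, -0.00565906, -0.0020985 ],
       [-0.00297806,  0.16020625,  0.98707907]])}
wrist {'fx': 320.22290886302585, 'fy': 320.22290886302585, 'cx': 252.68476637042383, 'cy': 189.19588755368477, 'T_tool_cam': array([[ 5.38747111e-04,  9.61212838e-01,  2.75807159e-01,
         7.65601843e-02],
       [ 9.99999757e-01, -3.95614289e-04, -5.74595114e-04,
         2.63518480e-04],
       [-4.43194947e-04,  2.75807402e-01, -9.61212818e-01,
        -1.62904711e-01],
       [ 0.00000000e+00,  0.00000000e+00,  0.00000000e+00,
         1.00000000e+00]])}
```

View pics/top0.png

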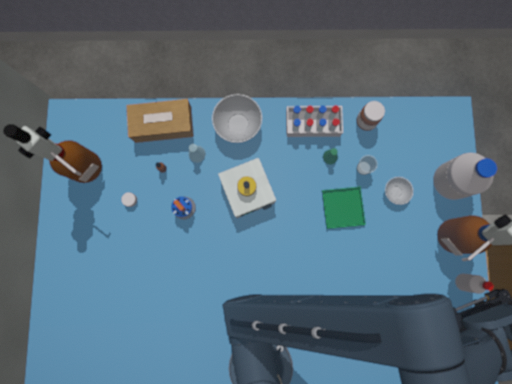

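View pics/side0.png

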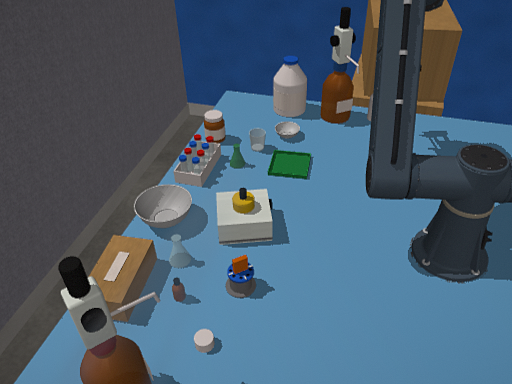

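View pics/wrist0.png

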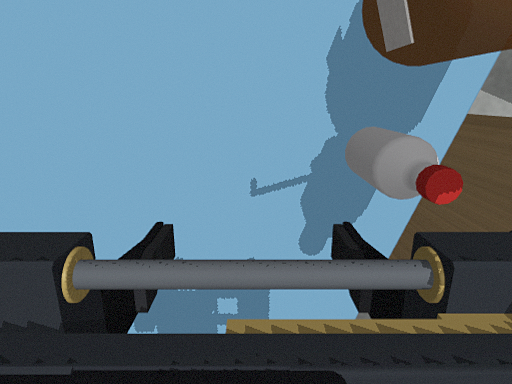

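The top view shows the drive and cap at about (247,187), the rotor on its stand at (182,207), the tray at (344,208), and flasks and other bystanders further out. Next I'll measure these.

```bash
cat > m.py <<'E'
from h import *
def load(n): 
    z=np.load("pics/%s.npz"%n); return {k:z[k] for k in z.files}
for n in ["top0","side0"]:
    c=load(n); W=pts(c); hsv=cv2.cvtColor(c["color"],cv2.COLOR_RGB2HSV); H,S,V=[hsv[...,i].astype(int) for i in range(3)]
    z=W[...,2]
    reg=(W[...,0]>.3)&(W[...,0]<.8)&(abs(W[...,1])<.45)&~np.isnan(z)
    def rep(name,m):
        m=m&reg; p=W[m]
        if len(p)<3: print(n,name,len(p));return
        lo,hi=np.percentile(p,[2,98],axis=0)
        r=cv2.minAreaRect((p[:,:2]*1000).astype(np.float32))
        print(n,name,len(p),"med",np.median(p,0).round(4),"lo",lo.round(4),"hi",hi.round(4),"rect",np.round(r[0],1),np.round(r[1],1),round(r[2],1))
    rep("tray",(H>50)&(H<75)&(S>150)&(z<.03)&(W[...,1]<-.15)&(W[...,0]<.6))
    rep("yellow top",(H>20)&(H<32)&(S>150)&(z>.108)&(z<.122))
    rep("yellow",(H>20)&(H<32)&(S>150)&(z>.08)&(z<.13))
    rep("knob",(z>.138)&(z<.16)&(abs(W[...,1]-.03)<.06))
    rep("orange",(H>5)&(H<16)&(S>180)&(z>.06)&(z<.13)&(abs(W[...,1]-.2)<.08))
    rep("orange top",(H>5)&(H<16)&(S>180)&(z>.103)&(z<.118)&(abs(W[...,1]-.2)<.08))
    rep("blue disc",(H>105)&(H<125)&(S>170)&(z>.05)&(z<.08)&(abs(W[...,1]-.2)<.08))
    rep("box top",(S<40)&(z>.073)&(z<.086)&(abs(W[...,1]-.03)<.15)&(W[...,0]<.62))
    q=(z>.03)&(abs(W[...,1])<.45)&reg
    nn,l,st,ct=cv2.connectedComponentsWithStats((reg&(z>.012)).astype(np.uint8))
    for i in range(1,nn):
        if st[i,4]>40:
            p=W[l==i]; print("  comp",ct[i].round(0),st[i,4],"x",np.percentile(p[:,0],[2,98]).round(3),"y",np.percentile(p[:,1],[2,98]).round(3),"zmax",p[:,2].max().round(3))
E
python3 m.py
python3 - <<'E'
import cv2
a=cv2.imread("pics/top0.png")[150:240,150:290];cv2.imwrite("pics/tz.png",cv2.resize(a,None,fx=5,fy=5,interpolation=cv2.INTER_CUBIC))
a=cv2.imread("pics/side0.png")[170:310,200:300];cv2.imwrite("pics/sz.png",cv2.resize(a,None,fx=4,fy=4,interpolation=cv2.INTER_CUBIC))
E
```

```text
top0 tray 114 med [ 0.5558 -0.3319  0.0036] lo [ 0.498  -0.3627 -0.0026] hi [ 0.5987 -0.2409  0.0084] rect [ 539.2 -302.5] [112.5 128.4] 6.1
top0 yellow top 142 med [0.6083 0.0423 0.1142] lo [0.5837 0.0171 0.1096] hi [0.6325 0.0676 0.1187] rect [607.1  44. ] [53.9 51.6] 89.6
top0 yellow 142 med [0.6083 0.0423 0.1142] lo [0.5837 0.0171 0.1096] hi [0.6325 0.0676 0.1187] rect [607.1  44. ] [53.9 51.6] 89.6
top0 knob 36 med [0.6066 0.0429 0.1457] lo [0.5974 0.033  0.1394] hi [0.6161 0.0526 0.1502] rect [607.1  43.4] [19.9 18.8] 52.3
top0 orange 0
top0 orange top 0
top0 blue disc 85 med [0.5477 0.2633 0.0633] lo [0.5134 0.2395 0.0577] hi [0.5762 0.2794 0.0695] rect [544.7 259.4] [40.4 63.5] 89.4
top0 box top 936 med [0.569  0.0417 0.0795] lo [ 0.518  -0.0438  0.0742] hi [0.617  0.1143 0.0851] rect [589.1  35.6] [117.9 149.8] 21.6
  comp [146. 137.] 190 x [0.79 0.8 ] y [0.357 0.449] zmax 0.085
  comp [236. 139.] 109 x [0.773 0.8  ] y [0.025 0.134] zmax 0.075
  comp [196. 152.] 216 x [0.718 0.764] y [0.204 0.254] zmax 0.096
  comp [331. 155.] 173 x [0.708 0.748] y [-0.283 -0.236] zmax 0.087
[... 1391 characters left out ...]
[587.1  36.9] [121.9 158.5] 19.8
  comp [257. 138.] 300 x [0.657 0.715] y [-0.412 -0.347] zmax 0.076
  comp [237. 157.] 206 x [0.704 0.748] y [-0.269 -0.233] zmax 0.088
  comp [276. 160.] 72 x [0.56  0.613] y [-0.37  -0.221] zmax 0.02
  comp [302. 164.] 82 x [0.467 0.544] y [-0.374 -0.23 ] zmax 0.022
  comp [244. 215.] 2685 x [0.512 0.685] y [-0.032  0.139] zmax 0.151
  comp [183. 212.] 174 x [0.769 0.8  ] y [0.02  0.143] zmax 0.076
  comp [178. 252.] 410 x [0.715 0.761] y [0.219 0.259] zmax 0.097
  comp [240. 274.] 732 x [0.51  0.571] y [0.254 0.305] zmax 0.113
  comp [134. 287.] 476 x [0.789 0.8  ] y [0.333 0.448] zmax 0.085
  comp [178. 289.] 218 x [0.673 0.701] y [0.348 0.372] zmax 0.078
```

View pics/tz.png

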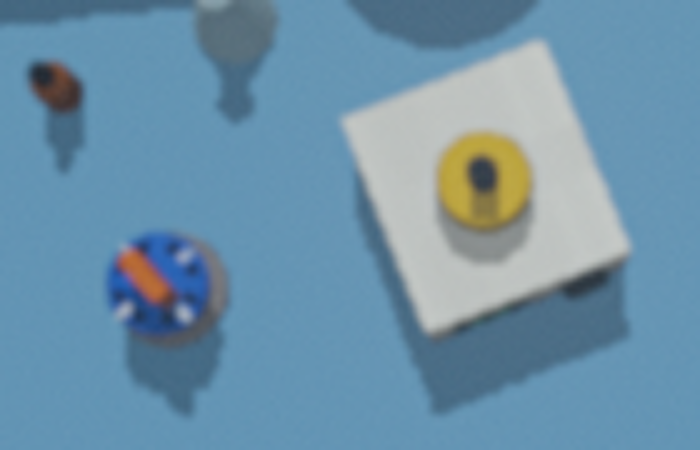

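View pics/sz.png

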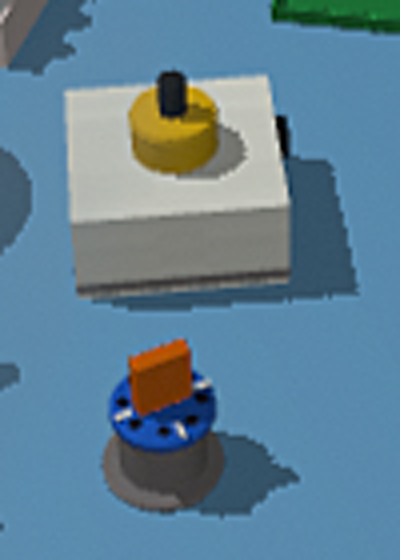

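```bash
cat > plan.py <<'E'
from h import *
import sys
from scipy.spatial.transform import Rotation as Ro
# usage: plan x y z(TCP,m) [tool-x yaw deg]
def plan(x,y,z,yaw=None,step=48):
    s=bot.read_state();R=np.array(s["tcp_rot"]);p=np.array(s["position"])
    d=R.T@(np.array([x,y,z])-p)*1000
    cur=np.degrees(np.arctan2(R[1,0],R[0,0]))
    print("t",round(s["time_s"],2),"pos",p.round(4),"yaw",cur.round(2),"tilt",(R[:,2]).round(4),"F",np.round(s["force"],1),"M",np.round(s["moment"],2),"op",round(s["opening"],3))
    yaw=cur if yaw is None else yaw
    Rt=Ro.from_euler("z",yaw,degrees=True).as_matrix()@np.diag([1,-1,-1.])
    w=Ro.from_matrix(R.T@Rt).as_rotvec()
    n=np.linalg.norm(d); print("tool delta mm",d.round(1),"norm",n.round(1),"rows",np.ceil(n/step),"per row",(d/np.ceil(max(n,1)/step)).round(1),"| twist",w.round(4))
if __name__=="__main__": plan(*map(float,sys.argv[1:]))
E
python3 plan.py 0.22 -0.385 0.25; python3 - <<'E'
E
```

```text
t 0.15 pos [ 0.2188 -0.5848  0.2218] yaw 20.5 tilt [-3.0e-04  1.7e-03 -1.0e+00] F [ 0.5 -0.1  0.3] M [-0.   -0.01 -0.  ] op 1.001
tool delta mm [  71.1 -186.8  -27.9] norm 201.8 rows 5.0 per row [ 14.2 -37.4  -5.6] | twist [-0.0017 -0.0003  0.    ]
```

Emit:
carry_out --grip '[1,1,1,1]' --slide '[[17,-46,-7],[17,-46,-7],[17,-46,-7],[17,-46,-7]]' --twist '[[0,0,0],[0,0,0],[0,0,0],[0,0,0]]'

```text
time_s: 0.55
position: [0.2173, -0.3904, 0.2463]
tcp_rot: [[0.938, 0.346, -0.0], [0.346, -0.938, 0.001], [-0.0, -0.001, -1.0]]
force: [0.4, 0.4, 0.6]
opening: 1.0
```

```bash
python3 plan.py 0.606 0.0435 0.23 20.5
```

```text
t 0.55 pos [ 0.2173 -0.3904  0.2463] yaw 20.23 tilt [-4.e-04  8.e-04 -1.e+00] F [0.4 0.4 0.6] M [-0.01 -0.01  0.04] op 1.0
tool delta mm [ 514.8 -272.7   16.5] norm 582.8 rows 13.0 per row [ 39.6 -21.    1.3] | twist [-0.0009  0.0001 -0.0047]
```

Emit:
carry_out --grip '[1,1,1,1,1,1,1,1,1,1,1,1]' --slide '[[40,-21,1],[40,-21,1],[40,-21,1],[40,-21,1],[40,-21,1],[40,-21,1],[40,-21,1],[40,-21,1],[40,-21,1],[40,-21,1],[40,-21,1],[40,-21,1]]' --twist '[[0,0,0],[0,0,0],[0,0,0],[0,0,0],[0,0,0],[0,0,0],[0,0,0],[0,0,0],[0,0,0],[0,0,0],[0,0,0],[0,0,0]]'

```text
time_s: 1.75
position: [0.5897, 0.0315, 0.2346]
tcp_rot: [[0.941, 0.339, -0.001], [0.339, -0.941, -0.0], [-0.001, -0.0, -1.0]]
force: [-0.0, -0.4, 0.1]
opening: 0.998
```

```bash
python3 plan.py 0.606 0.0435 0.20 20.5
python3 - <<'E'
from h import *
s=bot.read_state();c=bot.capture("wrist");save(c,"w1.png")
W=pts(c,wristT(c,s)); z=W[...,2]
m=(z>.135)&(z<.16)&(abs(W[...,1]-.0435)<.05)&(abs(W[...,0]-.606)<.05)
p=W[m];print(len(p),np.median(p,0),p.min(0),p.max(0))
top=p[p[:,2]>.142];print(len(top),top.min(0),top.max(0),cv2.minEnclosingCircle((top[:,:2]*1000).astype(np.float32)) )
E
```

```text
t 1.75 pos [0.5897 0.0315 0.2346] yaw 19.8 tilt [-1.4e-03 -2.0e-04 -1.0e+00] F [-0.  -0.4  0.1] M [ 0.05 -0.01 -0.03] op 0.998
tool delta mm [19.4 -5.8 34.5] norm 40.0 rows 1.0 per row [19.4 -5.8 34.5] | twist [-0.0003  0.0014 -0.0122]
594 [0.60983088 0.04430451 0.14652032] [0.59845386 0.03347499 0.13506393] [0.61973068 0.05497297 0.14883324]
560 [0.59845386 0.03347499 0.14223115] [0.61962794 0.05474722 0.14883324] ((609.185546875, 44.00089645385742), 10.758587837219238)
```

View pics/w1.png

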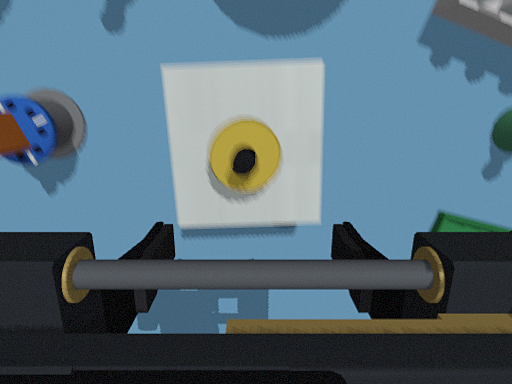

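The wrist view shows the cap knob at (244,160). The three cameras agree to about 2 mm, giving (0.608, 0.044). I'll approach from above.

```bash
python3 plan.py 0.608 0.044 0.160 20
```

```text
t 1.8 pos [0.595  0.0368 0.2346] yaw 19.97 tilt [ 0.0061  0.0045 -1.    ] F [4.8 2.1 0.4] M [ 0.11 -0.27  0.02] op 1.0
tool delta mm [14.1 -2.2 74.8] norm 76.1 rows 2.0 per row [ 7.1 -1.1 37.4] | twist [-0.0021 -0.0073 -0.0005]
```

Emit:
carry_out --grip '[1,1,1,1]' --slide '[[13,-2,20],[0,0,30],[0,0,20],[0,0,0]]' --twist '[[0,0,0],[0,0,0],[0,0,0],[0,0,0]]'

```text
time_s: 2.2
position: [0.6097, 0.0476, 0.1621]
tcp_rot: [[0.937, 0.349, 0.008], [0.349, -0.937, 0.004], [0.009, -0.001, -1.0]]
force: [0.9, -0.1, 0.4]
opening: 1.0
```

```bash
python3 plan.py 0.608 0.044 0.120 20
```

```text
t 2.2 pos [0.6097 0.0476 0.1621] yaw 20.4 tilt [ 0.0084  0.0044 -1.    ] F [ 0.9 -0.1  0.4] M [-0.    0.04 -0.05] op 1.0
tool delta mm [-3.2  2.8 42.1] norm 42.3 rows 1.0 per row [-3.2  2.8 42.1] | twist [-0.0012 -0.0094  0.0071]
```

Emit:
carry_out --grip '[1,1,1]' --slide '[[-3,3,20],[0,0,20],[0,0,0]]' --twist '[[0,-0.009,0],[0,0,0],[0,0,0]]'

```text
time_s: 2.5
position: [0.6087, 0.0431, 0.123]
tcp_rot: [[0.937, 0.348, 0.001], [0.348, -0.937, 0.001], [0.002, -0.0, -1.0]]
force: [-0.8, 0.2, -0.3]
opening: 1.001
```

```bash
python3 plan.py 0.608 0.044 0.120 20;  python3 - <<'E'
from h import *
s=bot.read_state();c=bot.capture("side");save(c,"s2.png")
a=cv2.imread("pics/s2.png")[140:260,180:310];cv2.imwrite("pics/s2z.png",cv2.resize(a,None,fx=5,fy=5,interpolation=cv2.INTER_CUBIC))
E
```

```text
t 2.5 pos [0.6087 0.0431 0.123 ] yaw 20.4 tilt [ 1.4e-03  9.0e-04 -1.0e+00] F [-0.8  0.2 -0.3] M [-0.07 -0.    0.  ] op 1.001
tool delta mm [-0.3 -1.1  3. ] norm 3.2 rows 1.0 per row [-0.3 -1.1  3. ] | twist [-0.0003 -0.0016  0.0069]
```

View pics/s2z.png

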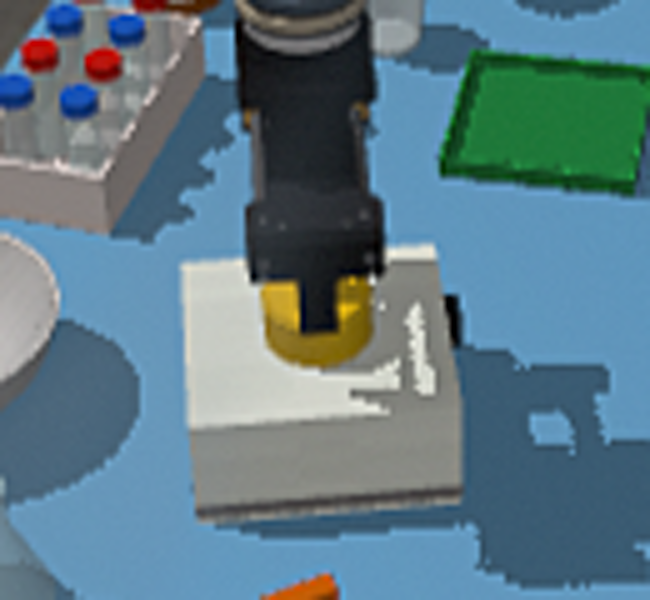

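The fingers straddle the knob in the side view. Lowering 3 mm and closing.

Emit:
carry_out --grip '[1,-1,-1,-1,-1,-1,-1,-1,-1,-1]' --slide '[[0,-1,3],[0,0,0],[0,0,0],[0,0,0],[0,0,0],[0,0,0],[0,0,0],[0,0,0],[0,0,0],[0,0,0]]' --twist '[[0,0,0],[0,0,0],[0,0,0],[0,0,0],[0,0,0],[0,0,0],[0,0,0],[0,0,0],[0,0,0],[0,0,0]]'

```text
time_s: 3.55
position: [0.6126, 0.0435, 0.1272]
tcp_rot: [[0.937, 0.348, 0.014], [0.348, -0.937, -0.0], [0.013, 0.005, -1.0]]
force: [-1.2, 2.7, 1.5]
opening: 0.267
```

```bash
python3 plan.py 0.608 0.044 0.120 20;  python3 - <<'E'
from h import *
s=bot.read_state();c=bot.capture("side");save(c,"s3.png")
a=cv2.imread("pics/s3.png")[140:260,180:310];cv2.imwrite("pics/s3z.png",cv2.resize(a,None,fx=5,fy=5,interpolation=cv2.INTER_CUBIC))
E
python3 plan.py 0.608 0.044 0.120 20
```

```text
t 3.55 pos [0.6126 0.0435 0.1272] yaw 20.38 tilt [ 1.380e-02 -2.000e-04 -9.999e-01] F [-1.2  2.7  1.5] M [0.43 0.16 0.01] op 0.267
tool delta mm [-4.3 -2.1  7.2] norm 8.6 rows 1.0 per row [-4.3 -2.1  7.2] | twist [ 0.005  -0.0128  0.0066]
t 3.6 pos [0.6126 0.0437 0.1272] yaw 20.37 tilt [ 1.370e-02  2.000e-04 -9.999e-01] F [0.5 0.6 0.1] M [0.18 0.   0.02] op 0.242
tool delta mm [-4.3 -1.9  7.2] norm 8.5 rows 1.0 per row [-4.3 -1.9  7.2] | twist [ 0.0045 -0.0129  0.0064]
```

View pics/s3z.png

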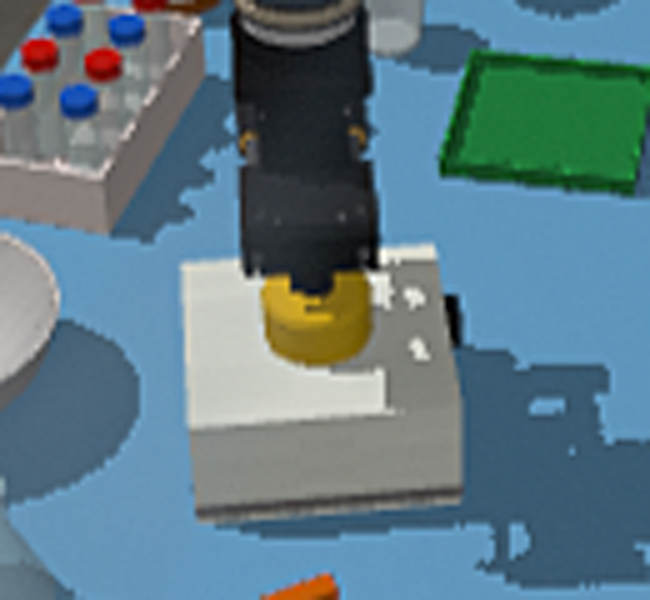

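The grip is near the top of the knob because the arm drifted up during the hold rows. I'll regrip lower and compensate for the drift.

Emit:
carry_out --grip '[0,0,0,0,0]' --slide '[[0,0,0.7],[0,0,0.7],[0,0,0.7],[-4,-1,6],[0,0,1]]' --twist '[[0,-0.001,0],[0,-0.001,0],[0,-0.001,0],[0,-0.012,0.006],[0,-0.001,0]]'

```text
time_s: 4.1
position: [0.6082, 0.043, 0.1173]
tcp_rot: [[0.94, 0.342, -0.003], [0.342, -0.94, -0.006], [-0.005, 0.005, -1.0]]
force: [-0.3, 0.8, -0.7]
opening: 0.49
```

```bash
python3 plan.py 0.608 0.044 0.120 20
```

```text
t 4.1 pos [0.6082 0.043  0.1173] yaw 20.01 tilt [-0.0026 -0.0064 -1.    ] F [-0.3  0.8 -0.7] M [-0.03 -0.04 -0.01] op 0.49
tool delta mm [ 0.1 -1.  -2.7] norm 2.9 rows 1.0 per row [ 0.1 -1.  -2.7] | twist [0.0051 0.0046 0.0002]
```

Emit:
carry_out --grip '[-1,-1,-1,-1,-1,-1]' --slide '[[0,-1,-2.5],[0,0,0.3],[0,0,0.3],[0,0,0.3],[0,0,0.3],[0,0,0.3]]' --twist '[[0.005,0.004,0],[0,0,0],[0,0,0],[0,0,0],[0,0,0],[0,0,0]]'

```text
time_s: 4.7
position: [0.6077, 0.0439, 0.1186]
tcp_rot: [[0.94, 0.342, -0.001], [0.342, -0.94, 0.0], [-0.001, -0.0, -1.0]]
force: [-0.5, -1.6, 2.3]
opening: 0.243
```

```bash
python3 plan.py 0.608 0.044 0.120 20
```

```text
t 4.7 pos [0.6077 0.0439 0.1186] yaw 20.01 tilt [-9.e-04  0.e+00 -1.e+00] F [-0.5 -1.6  2.3] M [0.01 0.16 0.01] op 0.243
tool delta mm [ 0.3 -0.  -1.4] norm 1.4 rows 1.0 per row [ 0.3 -0.  -1.4] | twist [-0.0003  0.0008  0.0002]
```

Firm grip: the opening is 21 mm, and the knob is 22 mm. Lifting straight up.

Emit:
carry_out --grip '[-1,-1,-1,-1,-1,-1]' --slide '[[0,0,-10],[0,0,-20],[0,0,-25],[0,0,-25],[0,0,-10],[0,0,0]]' --twist '[[0,0,0],[0,0,0],[0,0,0],[0,0,0],[0,0,0],[0,0,0]]'

```text
time_s: 5.3
position: [0.6077, 0.0439, 0.2125]
tcp_rot: [[0.94, 0.342, -0.001], [0.342, -0.94, 0.0], [-0.001, -0.001, -1.0]]
force: [0.5, -0.1, -1.4]
opening: 0.243
```

```bash
python3 - <<'E'
from h import *
c=bot.capture("side");save(c,"s4.png");np.savez("pics/s4.npz",**c)
W=pts(c);hsv=cv2.cvtColor(c["color"],cv2.COLOR_RGB2HSV)
m=(hsv[...,0]>20)&(hsv[...,0]<32)&(hsv[...,1]>150)&(abs(W[...,1])<.15)&(W[...,2]>.05)
p=W[m];print(len(p),p.min(0),p.max(0))
E
python3 plan.py 0.537 -0.301 0.19 20
```

```text
322 [0.55523981 0.02381228 0.17767792] [0.63840964 0.13378975 0.30569879]
t 5.35 pos [0.6074 0.0439 0.2118] yaw 20.0 tilt [-2.5e-03  3.0e-04 -1.0e+00] F [-0.6 -0.6 -0.9] M [-0.03  0.03 -0.  ] op 0.249
tool delta mm [-184.1  300.    21.8] norm 352.7 rows 8.0 per row [-23.   37.5   2.7] | twist [-0.0012  0.0022 -0.    ]
```

View pics/s4.png

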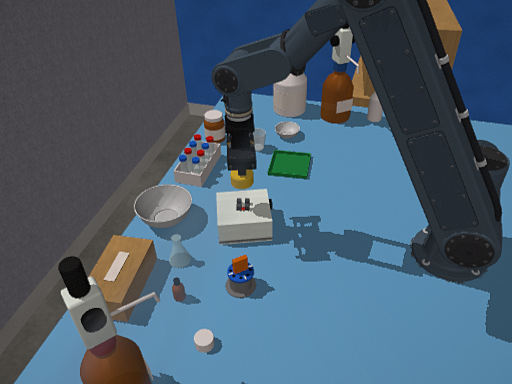

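The cap is held under the gripper at (242,178), and the hub is exposed at (243,204). Moving to the tray.

Emit:
carry_out --grip '[-1,-1,-1,-1,-1,-1,-1,-1,-1,-1]' --slide '[[-12,20,1],[-22,36,3],[-22,36,3],[-22,36,3],[-22,36,3],[-22,36,3],[-22,36,3],[-22,36,3],[-12,20,1],[0,0,0]]' --twist '[[0,0,0],[0,0,0],[0,0,0],[0,0,0],[0,0,0],[0,0,0],[0,0,0],[0,0,0],[0,0,0],[0,0,0]]'

```text
time_s: 6.35
position: [0.5314, -0.2992, 0.172]
tcp_rot: [[0.938, 0.346, -0.022], [0.346, -0.938, 0.012], [-0.017, -0.019, -1.0]]
force: [-0.4, 0.4, -0.8]
opening: 0.248
```

```bash
python3 plan.py 0.537 -0.301 0.06 20
```

```text
t 6.35 pos [ 0.5314 -0.2992  0.172 ] yaw 20.27 tilt [-0.022   0.012  -0.9997] F [-0.4  0.4 -0.8] M [-0.01 -0.02  0.01] op 0.248
tool delta mm [  6.5   5.8 111.8] norm 112.1 rows 3.0 per row [ 2.2  1.9 37.3] | twist [-0.0188  0.0165  0.0045]
```

Emit:
carry_out --grip '[-1,-1,-1,-1,-1]' --slide '[[6,3,20],[0,0,25],[0,0,25],[0,0,20],[0,0,0]]' --twist '[[-0.019,0.016,0.004],[0,0,0],[0,0,0],[0,0,0],[0,0,0]]'

```text
time_s: 6.85
position: [0.5353, -0.2942, 0.0742]
tcp_rot: [[0.94, 0.341, -0.006], [0.341, -0.94, 0.008], [-0.003, -0.009, -1.0]]
force: [-1.0, 0.6, -1.1]
opening: 0.244
```

```bash
python3 plan.py 0.537 -0.301 0.044 20
python3 - <<'E'
from h import *
c=bot.capture("side");save(c,"s5.png")
a=cv2.imread("pics/s5.png")[80:220,220:360];cv2.imwrite("pics/s5z.png",cv2.resize(a,None,fx=4,fy=4,interpolation=cv2.INTER_CUBIC))
E
```

```text
t 6.85 pos [ 0.5353 -0.2942  0.0742] yaw 19.95 tilt [-0.0062  0.0076 -1.    ] F [-1.   0.6 -1.1] M [0.03 0.04 0.  ] op 0.244
tool delta mm [-0.6  7.3 30.2] norm 31.0 rows 1.0 per row [-0.6  7.3 30.2] | twist [-0.0092  0.0032 -0.0008]
```

View pics/s5z.png

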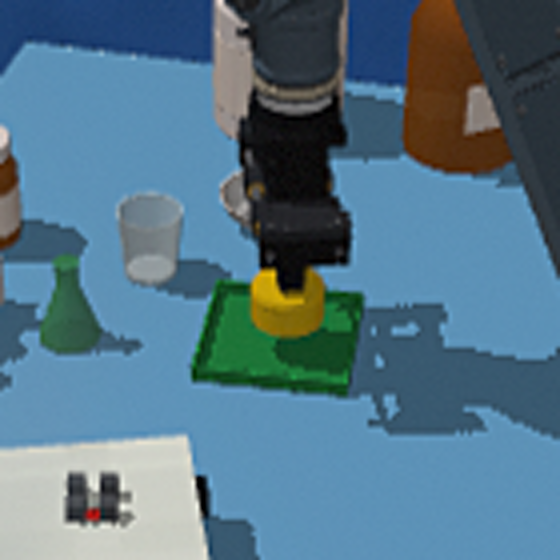

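Emit:
carry_out --grip '[-1,-1,-1]' --slide '[[0,6,12],[0,0,12],[0,0,0]]' --twist '[[-0.009,0.003,0],[0,0,0],[0,0,0]]'

```text
time_s: 7.2
position: [0.5398, -0.3002, 0.0517]
tcp_rot: [[0.939, 0.343, 0.005], [0.343, -0.939, -0.004], [0.003, 0.005, -1.0]]
force: [0.7, -0.0, -0.3]
opening: 0.241
```

```bash
python3 plan.py 0.537 -0.301 0.0426 20
```

```text
t 7.2 pos [ 0.5398 -0.3002  0.0517] yaw 20.05 tilt [ 0.0048 -0.0037 -1.    ] F [ 0.7 -0.  -0.3] M [ 0.02  0.   -0.03] op 0.241
tool delta mm [-3.  -0.2  9. ] norm 9.5 rows 1.0 per row [-3.  -0.2  9. ] | twist [ 0.0051 -0.0032  0.0008]
```

Emit:
carry_out --grip '[-1,-1,-1,-1]' --slide '[[0,0,4],[0,0,3],[0,0,1.5],[0,0,0.5]]' --twist '[[0.005,-0.003,0],[0,0,0],[0,0,0],[0,0,0]]'

```text
time_s: 7.6
position: [0.5409, -0.3011, 0.0433]
tcp_rot: [[0.939, 0.343, 0.002], [0.343, -0.939, -0.002], [0.002, 0.002, -1.0]]
force: [-0.7, -0.3, -0.5]
opening: 0.245
```

```bash
python3 plan.py 0.537 -0.301 0.0426 20
```

```text
t 7.6 pos [ 0.5409 -0.3011  0.0433] yaw 20.03 tilt [ 0.0022 -0.0016 -1.    ] F [-0.7 -0.3 -0.5] M [-0.    0.02 -0.01] op 0.245
tool delta mm [-3.6 -1.4  0.7] norm 3.9 rows 1.0 per row [-3.6 -1.4  0.7] | twist [ 0.0022 -0.0015  0.0006]
```

Emit:
carry_out --grip '[-1,-1,-1]' --slide '[[0,0,1],[0,0,1],[0,0,1]]' --twist '[[0,0,0],[0,0,0],[0,0,0]]'

```text
time_s: 7.9
position: [0.5412, -0.3012, 0.0427]
tcp_rot: [[0.94, 0.342, 0.003], [0.342, -0.94, -0.002], [0.002, 0.003, -1.0]]
force: [-1.0, 0.9, 4.5]
opening: 0.248
```

```bash
python3 plan.py 0.537 -0.301 0.0426 20
```

```text
t 7.9 pos [ 0.5412 -0.3012  0.0427] yaw 20.03 tilt [ 0.0031 -0.0021 -1.    ] F [-1.   0.9  4.5] M [0.22 0.24 0.02] op 0.248
tool delta mm [-3.8 -1.7  0. ] norm 4.2 rows 1.0 per row [-3.8 -1.7  0. ] | twist [ 0.0031 -0.0021  0.0005]
```

There is contact at exactly the expected height. Releasing and rising.

Emit:
carry_out --grip '[1,1,1,1,1,1,1,1,1,1,1]' --slide '[[0,0,0],[0,0,0],[0,0,0],[0,0,0],[0,0,-10],[0,0,-20],[0,0,-30],[0,0,-40],[0,0,-40],[0,0,-20],[0,0,0]]' --twist '[[0,0,0],[0,0,0],[0,0,0],[0,0,0],[0,0,0],[0,0,0],[0,0,0],[0,0,0],[0,0,0],[0,0,0],[0,0,0]]'

```text
time_s: 9.0
position: [0.5407, -0.301, 0.2111]
tcp_rot: [[0.94, 0.342, 0.003], [0.342, -0.94, -0.002], [0.002, 0.003, -1.0]]
force: [0.5, -0.8, -1.3]
opening: 0.994
```

```bash
python3 plan.py 0.53 0.02 0.25 20;python3 - <<'E'
from h import *
s=bot.read_state();c=bot.capture("wrist");save(c,"w6.png")
W=pts(c,wristT(c,s));hsv=cv2.cvtColor(c["color"],cv2.COLOR_RGB2HSV)
m=(hsv[...,0]>20)&(hsv[...,0]<32)&(hsv[...,1]>150)&(W[...,2]<.08);p=W[m];print(np.percentile(p,[1,50,99],axis=0))
E
```

```text
t 9.0 pos [ 0.5407 -0.301   0.2111] yaw 20.02 tilt [ 0.0034 -0.0024 -1.    ] F [ 0.5 -0.8 -1.3] M [ 0.03 -0.04  0.02] op 0.994
tool delta mm [  99.9 -305.2  -39.7] norm 323.6 rows 7.0 per row [ 14.3 -43.6  -5.7] | twist [ 0.0034 -0.0024  0.0003]
[[ 0.51349769 -0.33110647  0.01374964]
 [ 0.54866199 -0.29817221  0.03967701]
 [ 0.57513432 -0.26999231  0.06190463]]
```

View pics/w6.png

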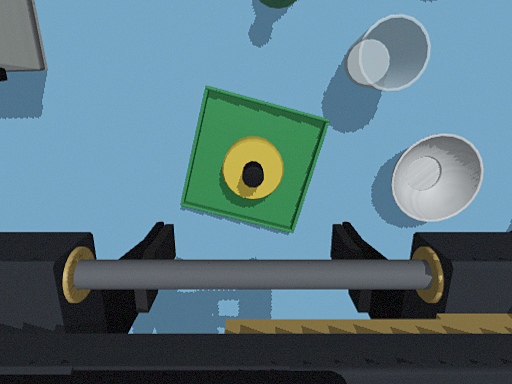

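The cap stands upright in the tray at (253,168). Now to look at the hub.

Emit:
carry_out --grip '[1,1,1,1,1,1,1,1,1]' --slide '[[15,-30,0],[23,-40,-2],[23,-40,-2],[23,-40,-2],[23,-40,-2],[23,-40,-2],[23,-40,-2],[20,-32,0],[0,0,0]]' --twist '[[0,0,0],[0,0,0],[0,0,0],[0,0,0],[0,0,0],[0,0,0],[0,0,0],[0,0,0],[0,0,0]]'

```text
time_s: 9.95
position: [0.5938, 0.0543, 0.2058]
tcp_rot: [[0.942, 0.335, -0.023], [0.336, -0.942, 0.006], [-0.019, -0.013, -1.0]]
force: [-0.6, -1.1, 0.5]
opening: 0.998
```

Run:
```python
from h import *
s=bot.read_state();print(s["position"],s["qvel"]);c=bot.capture("wrist");save(c,"w7.png")
np.savez("pics/w7.npz",T=wristT(c,s),**c)
c=bot.capture("top");save(c,"t7.png")
```

```text
[0.59375481 0.05431978 0.20582611] [-1.78193162  0.94907479  1.98748664 -3.28304118 -0.10681924 -0.46016713]
```

View pics/w7.png

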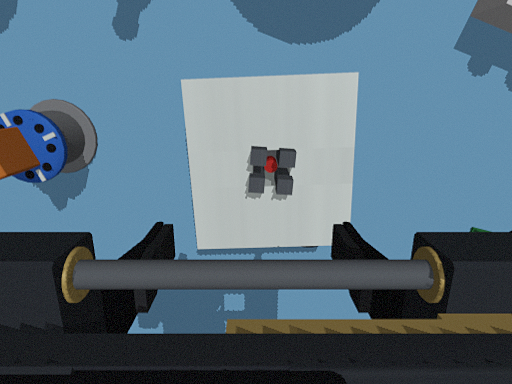

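The hub is at (271,170), with the red pin at (271,163). The slots look only slightly rotated from the box. I'll fit its centre and angle.

```bash
cat > hub.py <<'E'
from h import *
import sys
from scipy.optimize import minimize
z=np.load(sys.argv[1]);c={k:z[k] for k in z.files};W=pts(c,c["T"])
hsv=cv2.cvtColor(c["color"],cv2.COLOR_RGB2HSV)
m=(W[...,2]>.088)&(W[...,2]<.105)&(abs(W[...,0]-.607)<.05)&(abs(W[...,1]-.044)<.05)
p=W[m];print(len(p),np.median(p[:,2]))
r=cv2.minAreaRect((p[:,:2]*1000).astype(np.float32));print("rect",r)
mt=(abs(W[...,2]-np.median(p[:,2]))<.004)&m
q=W[mt][:,:2]*1000
# template: fraction of hub-top points within model 4 squares (5.5..19.5)
def cost(v):
    x,y,a=v;ca,sa=np.cos(a),np.sin(a);d=q-[x,y];X=abs(ca*d[:,0]+sa*d[:,1]);Y=abs(-sa*d[:,0]+ca*d[:,1])
    e=lambda t:np.maximum(0,5.5-t)**2+np.maximum(0,t-19.5)**2
    return np.mean(np.minimum(e(X)+e(Y),30))
best=min((minimize(cost,[r[0][0],r[0][1],np.radians(a)],method="Nelder-Mead") for a in range(-45,45,5)),key=lambda o:o.fun)
print("hub fit",best.x[:2].round(1),np.degrees(best.x[2]).round(2),best.fun)
for a in range(-45,45,10):
    o=minimize(cost,[r[0][0],r[0][1],np.radians(a)],method="Nelder-Mead");print(a,o.x.round(2),round(o.fun,3))
red=((hsv[...,0]<6)|(hsv[...,0]>174))&(hsv[...,1]>150)&(abs(W[...,0]-.607)<.04)&(abs(W[...,1]-.044)<.04)
if red.sum(): print("red",np.median(W[red],0))
b=(abs(W[...,2]-.08)<.006)&(hsv[...,1]<40)&(abs(W[...,0]-.607)<.13)&(abs(W[...,1]-.044)<.13)&(W[...,2]<.087)
print("box",cv2.minAreaRect((W[b][:,:2]*1000).astype(np.float32)),np.median(W[b][:,2]))
E
python3 hub.py pics/w7.npz
python3 - <<'E'
import cv2
a=cv2.imread("pics/w7.png")[130:210,225:325];cv2.imwrite("pics/w7z.png",cv2.resize(a,None,fx=6,fy=6,interpolation=cv2.INTER_CUBIC))
E
python3 plan.py 0.607 0.044 0.23 20
```

```text
1164 0.09662530416829218
rect ((610.0089111328125, 44.1480712890625), (39.616539001464844, 39.021240234375), 15.930952072143555)
hub fit [610.1  44.3] 16.02 0.0011739868957309448
-45 [610.11  44.26  -1.29] 0.001
-35 [610.11  44.26  -1.29] 0.001
-25 [6.1011e+02 4.4260e+01 2.8000e-01] 0.001
-15 [6.1011e+02 4.4260e+01 2.8000e-01] 0.001
-5 [6.1011e+02 4.4260e+01 2.8000e-01] 0.001
5 [6.1011e+02 4.4260e+01 2.8000e-01] 0.001
15 [6.1011e+02 4.4260e+01 2.8000e-01] 0.001
25 [6.1011e+02 4.4260e+01 2.8000e-01] 0.001
35 [6.1011e+02 4.4260e+01 2.8000e-01] 0.001
red [0.61369781 0.04303698 0.073112  ]
box ((609.9157104492188, 43.97840118408203), (160.30023193359375, 150.18865966796875), 21.78199577331543) 0.08078209436244932
t 10.05 pos [0.5932 0.0506 0.2057] yaw 19.44 tilt [-0.024   0.0038 -0.9997] F [-0.5  0.1  0.3] M [ 0.01 -0.04  0.04] op 1.002
tool delta mm [ 10.3  10.5 -24.6] norm 28.7 rows 1.0 per row [ 10.3  10.5 -24.6] | twist [-0.0116  0.0213 -0.0099]
```

View pics/w7z.png

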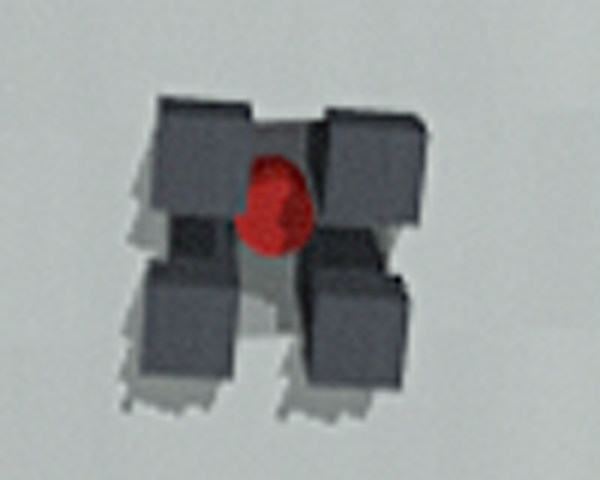

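Hub centre is about (0.610, 0.044) at 16.0° mod 90, and the box at 21.8°. Now the rotor.

```bash
python3 plan.py 0.54 0.268 0.21 38
```

```text
t 10.05 pos [0.5932 0.0506 0.2057] yaw 19.44 tilt [-0.024   0.0038 -0.9997] F [-0.5  0.1  0.3] M [ 0.01 -0.04  0.04] op 1.002
tool delta mm [  22.1 -222.8   -2.2] norm 223.9 rows 5.0 per row [  4.4 -44.6  -0.4] | twist [-0.0149  0.0193 -0.324 ]
```

Emit:
carry_out --grip '[1,1,1,1,1,1,1,1,1,1]' --slide '[[3,-25,0],[4,-38,0],[4,-40,0],[4,-40,0],[4,-40,0],[3,-30,0],[0,0,0],[0,0,0],[0,0,0],[0,0,0]]' --twist '[[-0.015,0.019,0],[0,0,0],[0,0,0],[0,0,0],[0,0,0],[0,0,0],[0,0,-0.11],[0,0,-0.11],[0,0,-0.1],[0,0,0]]'

```text
time_s: 11.05
position: [0.5421, 0.2465, 0.1949]
tcp_rot: [[0.797, 0.603, -0.016], [0.603, -0.798, -0.014], [-0.021, 0.001, -1.0]]
force: [0.2, -0.6, -0.2]
opening: 1.002
```

```bash
python3 - <<'E'
from h import *
s=bot.read_state();print(s["position"],s["qvel"]);c=bot.capture("wrist");save(c,"w8.png")
np.savez("pics/w8.npz",T=wristT(c,s),**c)
E
python3 plan.py 0.54 0.268 0.21 38
```

```text
[0.54209292 0.24645147 0.19488097] [-1.36858929  0.53470038  0.72955566 -0.3195681  -0.22399302  1.49002917]
t 11.1 pos [0.5421 0.2463 0.1948] yaw 37.0 tilt [-0.0161 -0.0138 -0.9998] F [ 1.1  0.6 -0.3] M [ 0.   -0.05  0.02] op 1.002
tool delta mm [ 11.  -18.5 -15.4] norm 26.5 rows 1.0 per row [ 11.  -18.5 -15.4] | twist [ 0.0012  0.0212 -0.0175]
```

View pics/w8.png

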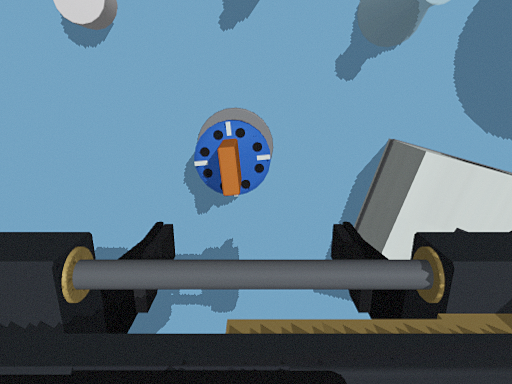

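```bash
cat > rot.py <<'E'
from h import *
import sys
z=np.load(sys.argv[1]);c={k:z[k] for k in z.files};W=pts(c,c["T"])
hsv=cv2.cvtColor(c["color"],cv2.COLOR_RGB2HSV);H,S=hsv[...,0].astype(int),hsv[...,1]
near=(abs(W[...,0]-.545)<.06)&(abs(W[...,1]-.27)<.06)
m=near&(H>4)&(H<18)&(S>150)&(W[...,2]>.09)
zt=np.percentile(W[m][:,2],80);mt=m&(abs(W[...,2]-zt)<.004)
r=cv2.minAreaRect((W[mt][:,:2]*1000).astype(np.float32));print("handle top",mt.sum(),zt,r)
d=near&(abs(W[...,2]-.064)<.005);q=(W[d][:,:2]*1000).astype(np.float32)
print("disc",len(q),np.median(W[d][:,2]),cv2.minEnclosingCircle(q),cv2.minAreaRect(q))
p=W[mt][:,:2]*1000; _,_,v=np.linalg.svd(p-p.mean(0),full_matrices=False);print("mean",p.mean(0),"axis",np.degrees(np.arctan2(v[0,1],v[0,0]))%180)
wt=near&(S<60)&(abs(W[...,2]-.064)<.005)
n,l,st,ct=cv2.connectedComponentsWithStats(wt.astype(np.uint8))
for i in range(1,n):
    if st[i,4]>15: print("tick",ct[i].round(),np.mean(W[l==i],0).round(4))
E
python3 rot.py pics/w8.npz
```

```text
handle top 809 0.11122529509226003 ((545.705078125, 272.7229309082031), (38.735931396484375, 13.982558250427246), 42.4157829284668)
disc 3404 0.06459775820155444 ((544.98681640625, 272.0425720214844), 36.09611129760742) ((545.2927856445312, 272.494873046875), (70.30320739746094, 70.81017303466797), 32.967445373535156)
mean [546.36122275 272.76816487] axis 42.461652076780695
tick [228. 128.] [0.5667 0.2916 0.0658]
tick [240. 133.] [0.5702 0.281  0.0656]
tick [217. 135.] [0.5563 0.2963 0.0657]
tick [257. 146.] [0.5692 0.2614 0.0658]
tick [204. 151.] [0.5365 0.2969 0.0654]
tick [263. 157.] [0.5649 0.2509 0.0657]
tick [200. 163.] [0.5257 0.2936 0.0655]
tick [259. 168.] [0.5546 0.2475 0.0654]
tick [207. 173.] [0.5214 0.2831 0.0656]
tick [245. 184.] [0.5345 0.2482 0.0654]
```

The rotor is at about (0.5452, 0.2722), with the handle axis at 42.4° (the ticks agree at 42.1°). Aligning above it.

```bash
python3 plan.py 0.5452 0.2722 0.13 42.4
```

```text
t 11.1 pos [0.5421 0.2463 0.1948] yaw 37.0 tilt [-0.0161 -0.0138 -0.9998] F [ 1.1  0.6 -0.3] M [ 0.   -0.05  0.02] op 1.002
tool delta mm [ 19.4 -18.9  64.4] norm 69.9 rows 2.0 per row [ 9.7 -9.4 32.2] | twist [ 0.0003  0.0212 -0.0943]
```

Emit:
carry_out --grip '[1,1,1,1,1]' --slide '[[18,-19,10],[0,0,25],[0,0,20],[0,0,0],[0,0,0]]' --twist '[[0,0.021,-0.094],[0,0,0],[0,0,0],[0,0,0],[0,0,0]]'

```text
time_s: 11.6
position: [0.5477, 0.267, 0.1376]
tcp_rot: [[0.749, 0.663, 0.001], [0.663, -0.749, -0.001], [0.0, 0.002, -1.0]]
force: [0.3, 0.3, 0.7]
opening: 1.001
```

```bash
python3 plan.py 0.5452 0.2722 0.12 42.4
```

```text
t 11.6 pos [0.5477 0.267  0.1376] yaw 41.53 tilt [ 0.0012 -0.0011 -1.    ] F [0.3 0.3 0.7] M [ 0.   -0.02 -0.01] op 1.001
tool delta mm [ 1.6 -5.6 17.6] norm 18.5 rows 1.0 per row [ 1.6 -5.6 17.6] | twist [ 0.0016 -0.0002 -0.0152]
```

Emit:
carry_out --grip '[1,1,1,1]' --slide '[[2,-5.5,5],[0,0,15],[0,0,0],[0,0,0]]' --twist '[[0,0,-0.015],[0,0,0],[0,0,0],[0,0,0]]'

```text
time_s: 12.0
position: [0.548, 0.2726, 0.1204]
tcp_rot: [[0.74, 0.673, 0.007], [0.673, -0.74, 0.001], [0.006, 0.004, -1.0]]
force: [-0.4, 0.4, -0.4]
opening: 0.999
```

```bash
python3 plan.py 0.5452 0.2722 0.071 42.4
```

```text
t 12.0 pos [0.548  0.2726 0.1204] yaw 42.27 tilt [ 7.1e-03  8.0e-04 -1.0e+00] F [-0.4  0.4 -0.4] M [-0.01 -0.03  0.01] op 0.999
tool delta mm [-2.6 -1.8 49.3] norm 49.4 rows 2.0 per row [-1.3 -0.9 24.7] | twist [ 0.0042 -0.0057 -0.0022]
```

Emit:
carry_out --grip '[1,1,1,1]' --slide '[[-2.5,-2,15],[0,0,20],[0,0,11],[0,0,0]]' --twist '[[0.004,-0.006,0],[0,0,0],[0,0,0],[0,0,0]]'

```text
time_s: 12.4
position: [0.546, 0.2733, 0.0742]
tcp_rot: [[0.74, 0.673, 0.004], [0.673, -0.74, 0.001], [0.004, 0.002, -1.0]]
force: [0.4, 0.2, -0.5]
opening: 0.999
```

```bash
python3 plan.py 0.5452 0.2722 0.071 42.4
python3 - <<'E'
from h import *
c=bot.capture("side");save(c,"s9.png")
a=cv2.imread("pics/s9.png")[180:320,170:320];cv2.imwrite("pics/s9z.png",cv2.resize(a,None,fx=4,fy=4,interpolation=cv2.INTER_CUBIC))
E
```

```text
t 12.4 pos [0.546  0.2733 0.0742] yaw 42.28 tilt [ 0.0039  0.0011 -1.    ] F [ 0.4  0.2 -0.5] M [ 0.01 -0.04 -0.01] op 0.999
tool delta mm [-1.4  0.2  3.2] norm 3.5 rows 1.0 per row [-1.4  0.2  3.2] | twist [ 0.0018 -0.0036 -0.0021]
```

View pics/s9z.png

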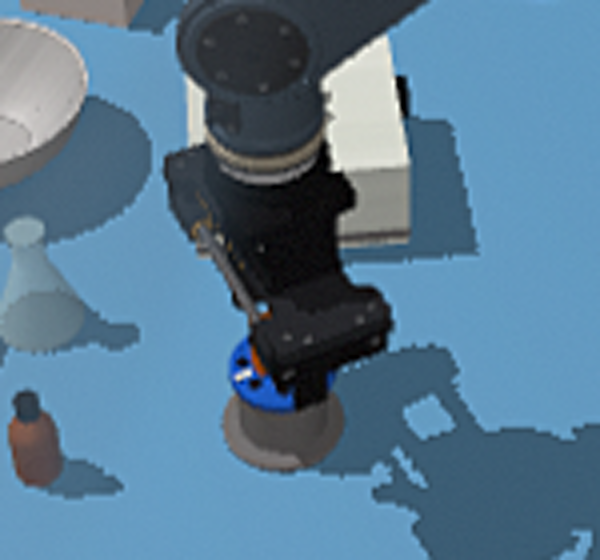

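The fingers straddle the handle. Closing, with a small drift compensation.

Emit:
carry_out --grip '[-1,-1,-1,-1,-1,-1,-1,-1,-1,-1]' --slide '[[-1,0,3],[0,0,0.3],[0,0,0.3],[0,0,0.3],[0,0,0.3],[0,0,0.3],[0,0,0.3],[0,0,0.2],[0,0,0.2],[0,0,0]]' --twist '[[0.002,-0.003,-0.002],[0,0,0],[0,0,0],[0,0,0],[0,0,0],[0,0,0],[0,0,0],[0,0,0],[0,0,0],[0,0,0]]'

```text
time_s: 13.45
position: [0.5474, 0.2733, 0.0719]
tcp_rot: [[0.738, 0.674, 0.006], [0.674, -0.738, 0.002], [0.006, 0.002, -1.0]]
force: [-0.2, 1.5, -0.5]
opening: 0.174
```

```bash
python3 plan.py 0.5452 0.2722 0.16 42.4
```

```text
t 13.45 pos [0.5474 0.2733 0.0719] yaw 42.4 tilt [ 0.0056  0.0024 -1.    ] F [-0.2  1.5 -0.5] M [ 0.11  0.1  -0.01] op 0.174
tool delta mm [ -1.9  -0.5 -88.1] norm 88.1 rows 2.0 per row [ -0.9  -0.2 -44.1] | twist [ 0.002  -0.0058 -0.    ]
```

Emit:
carry_out --grip '[-1,-1,-1,-1]' --slide '[[-1,0,0],[0,0,0.2],[0,0,0.2],[0,0,0]]' --twist '[[0.002,-0.005,0],[0,0,0],[0,0,0],[0,0,0]]'

```text
time_s: 13.85
position: [0.547, 0.2729, 0.072]
tcp_rot: [[0.738, 0.674, 0.001], [0.674, -0.738, 0.001], [0.001, 0.0, -1.0]]
force: [-0.5, 0.2, -0.5]
opening: 0.16
```

```bash
python3 plan.py 0.5452 0.2722 0.17 42.4
```

```text
t 13.85 pos [0.547  0.2729 0.072 ] yaw 42.4 tilt [ 1.1e-03  9.0e-04 -1.0e+00] F [-0.5  0.2 -0.5] M [ 0.09 -0.09  0.03] op 0.16
tool delta mm [ -1.6  -0.7 -98.1] norm 98.1 rows 3.0 per row [ -0.5  -0.2 -32.7] | twist [ 0.0001 -0.0014  0.    ]
```

The grip is confirmed at 13.9 mm. Lifting.

Emit:
carry_out --grip '[-1,-1,-1,-1,-1,-1]' --slide '[[0,0,-12],[0,0,-25],[0,0,-30],[0,0,-30],[0,0,-20],[0,0,0]]' --twist '[[0,0,0],[0,0,0],[0,0,0],[0,0,0],[0,0,0],[0,0,0]]'

```text
time_s: 14.45
position: [0.5445, 0.2716, 0.1926]
tcp_rot: [[0.738, 0.674, -0.006], [0.674, -0.738, -0.002], [-0.006, -0.003, -1.0]]
force: [-0.0, -0.9, -2.6]
opening: 0.157
```

```bash
python3 plan.py 0.609 0.044 0.19 16
python3 - <<'E'
from h import *
s=bot.read_state()
c=bot.capture("side");save(c,"s10.png")
a=cv2.imread("pics/s10.png")[140:310,170:320];cv2.imwrite("pics/s10z.png",cv2.resize(a,None,fx=3.5,fy=3.5,interpolation=cv2.INTER_CUBIC))
c=bot.capture("wrist");save(c,"w10.png");np.savez("pics/w10.npz",T=wristT(c,s),**c)
E
```

```text
t 14.45 pos [0.5445 0.2716 0.1926] yaw 42.4 tilt [-0.0062 -0.0021 -1.    ] F [-0.  -0.9 -2.6] M [ 0.   -0.12 -0.02] op 0.157
tool delta mm [-105.9  211.6    2.7] norm 236.6 rows 5.0 per row [-21.2  42.3   0.5] | twist [-0.0012  0.0065  0.4608]
```

View pics/s10z.png

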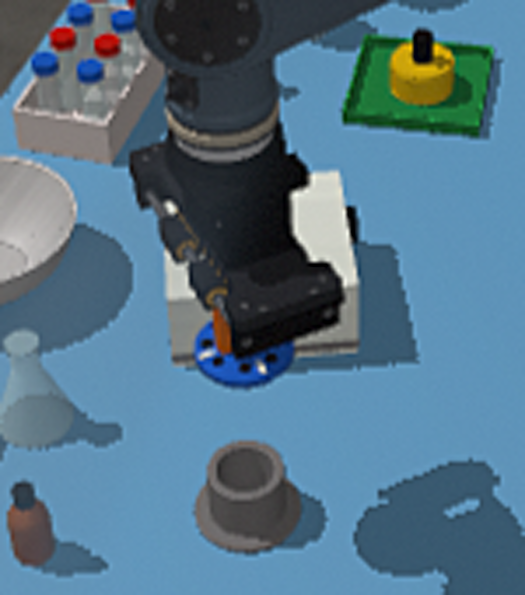

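View pics/w10.png

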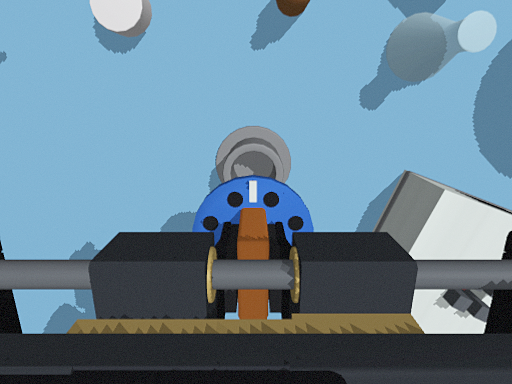

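The rotor hangs free, with the handle between the pads and the tick at (253,190). I'll measure where the rotor's centre and angle sit relative to the TCP.

```bash
cat > rt.py <<'E'
from h import *
import sys
from scipy.optimize import least_squares
z=np.load(sys.argv[1]);c={k:z[k] for k in z.files}
Tt=c["T_tool_cam"] ; P=pts(c,Tt)  # tool coords
hsv=cv2.cvtColor(c["color"],cv2.COLOR_RGB2HSV);H,S=hsv[...,0].astype(int),hsv[...,1]
m=(H>105)&(H<125)&(S>150)&(abs(P[...,0])<.06)&(abs(P[...,1])<.06)
zm=np.median(P[m][:,2]);print("disc top z tool",zm)
m=(abs(P[...,2]-zm)<.003)&(abs(P[...,0])<.06)&(abs(P[...,1])<.06)
m=cv2.morphologyEx(m.astype(np.uint8),cv2.MORPH_OPEN,np.ones((3,3)))
# outer arc: for each angle take max radius
p=P[m>0][:,:2]*1000
ang=np.arctan2(p[:,1],p[:,0]);r=np.hypot(*p.T)
e=[]
for a in np.radians(np.arange(-75,76,3)):
    k=abs(ang-a)<.03
    if k.sum()>2: i=np.argmax(np.where(k,r,0)); e.append(p[i])
e=np.array(e);
o=least_squares(lambda v:np.hypot(e[:,0]-v[0],e[:,1]-v[1])-36,[0,0],loss="soft_l1");print("disc centre in tool",o.x,"res",np.abs(o.fun).mean(),len(e))
w=(S<60)&(m>0)&(P[...,0]>.015)&(abs(P[...,1])<.008)
q=P[w][:,:2]*1000;print("tick",len(q),q.mean(0),q.min(0),q.max(0))
E
python3 rt.py pics/w10.npz; python3 plan.py 0.609 0.044 0.19 16
```

```text
disc top z tool 0.007884788488638106
disc centre in tool [-4.04397075  0.71548029] res 0.5123057916695953 51
tick 208 [25.85519226 -0.2921229 ] [19.19955932 -7.56641579] [32.53381533  7.99029072]
t 14.55 pos [0.5426 0.271  0.1895] yaw 42.4 tilt [-0.0119 -0.0037 -0.9999] F [ 0.1  0.8 -1.9] M [-0.04 -0.03 -0.02] op 0.159
tool delta mm [-104.   212.5   -0.4] norm 236.6 rows 5.0 per row [-20.8  42.5  -0.1] | twist [-0.0026  0.0123  0.4608]
```

Emit:
carry_out --grip '[-1,-1,-1,-1,-1,-1,-1,-1,-1,-1,-1,-1]' --slide '[[0,0,0],[0,0,0],[0,0,0],[0,0,0],[0,15,0],[0,35,0],[0,40,0],[0,40,0],[0,40,0],[0,35,0],[0,10,0],[0,0,0]]' --twist '[[0,0.01,0.11],[0,0,0.12],[0,0,0.12],[0,0,0.11],[0,0,0],[0,0,0],[0,0,0],[0,0,0],[0,0,0],[0,0,0],[0,0,0],[0,0,0]]'

```text
time_s: 15.75
position: [0.5894, 0.0475, 0.1689]
tcp_rot: [[0.96, 0.278, -0.041], [0.278, -0.96, -0.006], [-0.041, -0.005, -0.999]]
force: [0.5, 0.6, -2.5]
opening: 0.157
```

```bash
python3 plan.py 0.611 0.0445 0.17 16
```

```text
t 15.75 pos [0.5894 0.0475 0.1689] yaw 16.18 tilt [-0.0405 -0.0064 -0.9992] F [ 0.5  0.6 -2.5] M [ 0.1  -0.05 -0.  ] op 0.157
tool delta mm [19.9  8.9 -2. ] norm 21.8 rows 1.0 per row [19.9  8.9 -2. ] | twist [-0.0051  0.0407  0.003 ]
```

Emit:
carry_out --grip '[-1,-1,-1,-1]' --slide '[[10,4,-10],[10,4,0],[0,0,0],[0,0,0]]' --twist '[[-0.003,0.02,0],[-0.002,0.02,0.003],[0,0,0],[0,0,0]]'

```text
time_s: 16.15
position: [0.6113, 0.0483, 0.1779]
tcp_rot: [[0.96, 0.28, -0.0], [0.28, -0.96, 0.002], [0.0, -0.002, -1.0]]
force: [-0.2, -0.5, -1.5]
opening: 0.157
```

```bash
python3 plan.py 0.611 0.0445 0.17 16
```

```text
t 16.15 pos [0.6113 0.0483 0.1779] yaw 16.29 tilt [-5.0e-04  2.1e-03 -1.0e+00] F [-0.2 -0.5 -1.5] M [ 0.03  0.02 -0.04] op 0.157
tool delta mm [-1.3  3.5  7.9] norm 8.7 rows 1.0 per row [-1.3  3.5  7.9] | twist [-0.0022 -0.0001  0.005 ]
```

```bash
python3 - <<'E'
from h import *
s=bot.read_state();print(s["position"])
for n in ["side","top","wrist"]:
    c=bot.capture(n);save(c,n+"11.png");np.savez("pics/%s11.npz"%n,T=wristT(c,s) if n=="wrist" else 0,**c)
from scipy.optimize import least_squares
def disc(W,hsv):
    H,S=hsv[...,0].astype(int),hsv[...,1]
    m=(H>105)&(H<125)&(S>150)&(abs(W[...,0]-.61)<.06)&(abs(W[...,1]-.045)<.06)&(W[...,2]>.14)
    return m
for n in ["side","top"]:
    z=np.load("pics/%s11.npz"%n);c={k:z[k] for k in z.files};W=pts(c);hsv=cv2.cvtColor(c["color"],cv2.COLOR_RGB2HSV)
    m=disc(W,hsv);p=W[m];print(n,len(p),np.percentile(p,[1,99],axis=0))
# hub in side s4
z=np.load("pics/s4.npz");c={k:z[k] for k in z.files};W=pts(c)
m=(abs(W[...,2]-.096)<.005)&(abs(W[...,0]-.607)<.04)&(abs(W[...,1]-.044)<.04)
p=W[m];print("hub side",len(p),np.percentile(p,[2,50,98],axis=0),cv2.minAreaRect((p[:,:2]*1000).astype(np.float32)))
for n,b in [("side11",(130,250,180,310)),("top11",(150,230,200,300))]:
    a=cv2.imread("pics/%s.png"%n)[b[0]:b[1],b[2]:b[3]];cv2.imwrite("pics/%sz.png"%n,cv2.resize(a,None,fx=5,fy=5,interpolation=cv2.INTER_CUBIC))
E
python3 rt.py pics/wrist11.npz
```

```text
[0.61130566 0.04826127 0.17787599]
side 163 [[0.57160683 0.02745926 0.16234783]
 [0.64606845 0.10137366 0.46256098]]
disc top z tool 0.007817524142942511
disc centre in tool [-4.13528954  0.3140138 ] res 0.44351121277822403 51
tick 205 [26.11505154 -0.09249224] [18.92604375 -7.88006835] [32.96116465  7.79407226]Traceback (most recent call last):
  File "<stdin>", line 12, in <module>
    return _quantile_unchecked(
        a, q, axis, out, overwrite_input, method, keepdims, weights)
    return _ureduce(a,
                    func=_quantile_ureduce_func,
    ...<5 lines>...
                    overwrite_input=overwrite_input,
                    method=method)
    r = func(a, **kwargs)
    result = _quantile(arr,
                       quantiles=q,
    ...<2 lines>...
                       out=out,
                       weights=wgt)
    slices_having_nans = np.isnan(arr[-1, ...])
                                  ~~~^^^^^^^^^
IndexError: index -1 is out of bounds for axis 0 with size 0
```

View pics/wrist11.png

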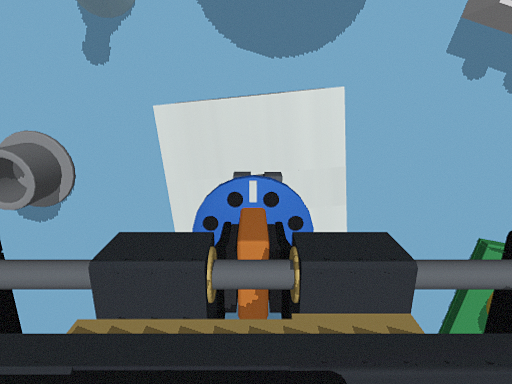

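Run:
```python
from h import *
z=np.load("pics/s4.npz");c={k:z[k] for k in z.files};W=pts(c)
m=(abs(W[...,2]-.096)<.005)&(abs(W[...,0]-.607)<.04)&(abs(W[...,1]-.044)<.04)
p=W[m];print("hub side",len(p),np.percentile(p,[2,50,98],axis=0),cv2.minAreaRect((p[:,:2]*1000).astype(np.float32)))
z=np.load("pics/side11.npz");c={k:z[k] for k in z.files};W=pts(c);hsv=cv2.cvtColor(c["color"],cv2.COLOR_RGB2HSV);H,S=hsv[...,0].astype(int),hsv[...,1]
m=(H>105)&(H<125)&(S>150)&(abs(W[...,0]-.61)<.06)&(abs(W[...,1]-.045)<.07)&(W[...,2]>.14)&(W[...,2]<.18)
p=W[m];print("disc side",len(p),np.percentile(p,[1,50,99],axis=0))
z=np.load("pics/wrist11.npz");c={k:z[k] for k in z.files};W=pts(c,c["T"]);hsv=cv2.cvtColor(c["color"],cv2.COLOR_RGB2HSV);S=hsv[...,1]
h=(abs(W[...,2]-.096)<.006)&(abs(W[...,0]-.61)<.04)&(abs(W[...,1]-.044)<.04)
p=W[h];print("hub wrist",len(p));
if len(p): print(p.min(0),p.max(0))
b=(abs(W[...,2]-.08)<.006)&(S<40)&(abs(W[...,0]-.607)<.13)&(abs(W[...,1]-.044)<.13)
b=cv2.morphologyEx(b.astype(np.uint8),cv2.MORPH_OPEN,np.ones((3,3)))>0
q=W[b][:,:2]*1000; print("z",np.median(W[b][:,2]))
a=np.radians(21.8);X=q@[np.cos(a),np.sin(a)];Y=q@[-np.sin(a),np.cos(a)]
hx,hy=np.percentile(X,99.8),(np.percentile(Y,99.8)+np.percentile(Y,.2))/2
print("extent",X.max()-X.min(),Y.max()-Y.min())
for hl in (80,75): 
    cx=hx-hl; print("centre by far edge",hl,cx*np.cos(a)-hy*np.sin(a),cx*np.sin(a)+hy*np.cos(a))
for n,b in [("side11",(130,250,180,310)),("top11",(150,230,200,300))]:
    a=cv2.imread("pics/%s.png"%n)[b[0]:b[1],b[2]:b[3]];cv2.imwrite("pics/%sz.png"%n,cv2.resize(a,None,fx=5,fy=5,interpolation=cv2.INTER_CUBIC))
```

```text
hub side 84 [[0.58472151 0.0223411  0.0912646 ]
 [0.60202859 0.04352536 0.09577959]
 [0.62582249 0.06751629 0.10027722]] ((606.6343994140625, 45.29082107543945), (38.989234924316406, 44.400020599365234), 17.028039932250977)
disc side 154 [[0.57158954 0.02725719 0.16231978]
 [0.59726295 0.06501626 0.1689958 ]
 [0.63721486 0.0833778  0.17404654]]
hub wrist 129
[0.62200945 0.03050845 0.09004098] [0.63451482 0.06817353 0.09803909]
z 0.08092695942095535
extent 121.47220483021192 150.57807174266935
centre by far edge 80 610.2463391957007 44.14092184051239
centre by far edge 75 614.8887683301052 45.99776101826356
```

View pics/side11z.png

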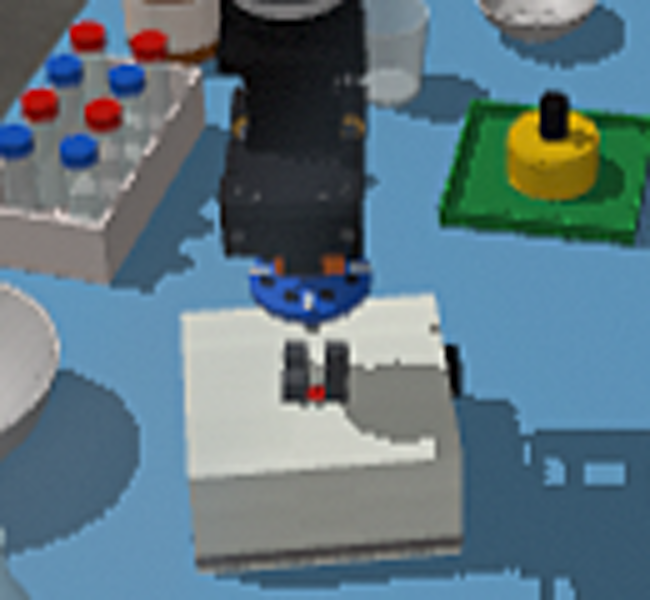

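Side and wrist views agree that the rotor centre is at TCP + (-3.8, -1.3) mm, and that the distant wrist readings run about 2.5 mm long in tool x. True hub is about (0.6073, 0.0439), so the TCP target is (0.611, 0.045).

```bash
python3 plan.py 0.611 0.0451 0.155 16
```

```text
t 16.3 pos [0.6109 0.048  0.1777] yaw 16.26 tilt [-0.0012  0.002  -1.    ] F [-1.1  0.6 -1.5] M [ 0.01  0.02 -0.01] op 0.157
tool delta mm [-0.8  2.9 22.7] norm 22.9 rows 1.0 per row [-0.8  2.9 22.7] | twist [-0.0022  0.0006  0.0046]
```

Emit:
carry_out --grip '[-1,-1,-1,-1]' --slide '[[-1,3,5],[0,0,9],[0,0,8],[0,0,0]]' --twist '[[-0.002,0,0.004],[0,0,0],[0,0,0],[0,0,0]]'

```text
time_s: 16.7
position: [0.6097, 0.0455, 0.1533]
tcp_rot: [[0.961, 0.277, -0.002], [0.277, -0.961, -0.0], [-0.002, -0.001, -1.0]]
force: [0.5, 0.3, -2.6]
opening: 0.156
```

```bash
python3 plan.py 0.611 0.0451 0.155 16
python3 - <<'E'
from h import *
c=bot.capture("side");save(c,"s12.png")
a=cv2.imread("pics/s12.png")[150:250,190:300];cv2.imwrite("pics/s12z.png",cv2.resize(a,None,fx=6,fy=6,interpolation=cv2.INTER_CUBIC))
E
```

```text
t 16.7 pos [0.6097 0.0455 0.1533] yaw 16.1 tilt [-0.0023 -0.     -1.    ] F [ 0.5  0.3 -2.6] M [0.05 0.02 0.02] op 0.156
tool delta mm [ 1.2  0.7 -1.7] norm 2.2 rows 1.0 per row [ 1.2  0.7 -1.7] | twist [-0.0006  0.0022  0.0017]
```

View pics/s12z.png

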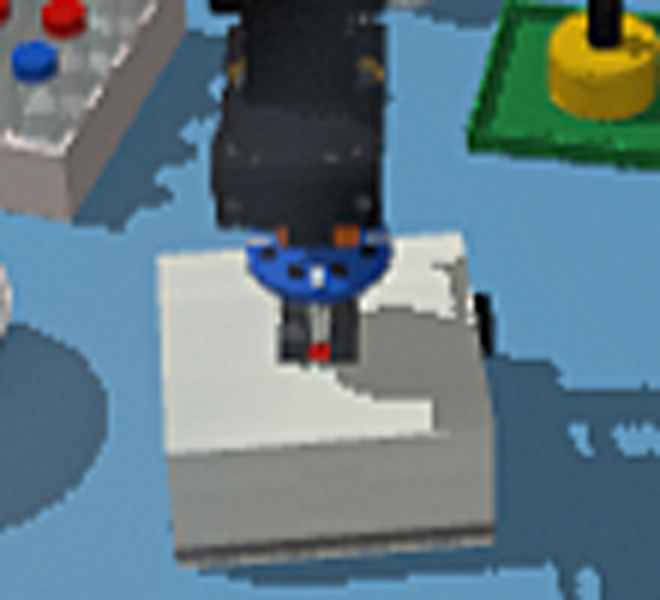

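The front tick at (318,273) lines up with the hub slot and red pin at (319,350). Descending gently.

Emit:
carry_out --grip '[-1,-1,-1,-1]' --slide '[[1,0.5,4],[0,0,4],[0,0,4],[0,0,0]]' --twist '[[0,0.002,0],[0,0,0],[0,0,0],[0,0,0]]'

```text
time_s: 17.15
position: [0.6115, 0.0451, 0.1408]
tcp_rot: [[0.961, 0.277, 0.001], [0.277, -0.961, 0.001], [0.001, -0.0, -1.0]]
force: [-0.7, -0.6, -2.2]
opening: 0.157
```

```bash
python3 plan.py 0.611 0.0451 0.13 16
```

```text
t 17.15 pos [0.6115 0.0451 0.1408] yaw 16.08 tilt [ 1.e-03  5.e-04 -1.e+00] F [-0.7 -0.6 -2.2] M [-0.    0.02 -0.01] op 0.157
tool delta mm [-0.5 -0.2 10.8] norm 10.8 rows 1.0 per row [-0.5 -0.2 10.8] | twist [-0.0002 -0.0011  0.0015]
```

Emit:
carry_out --grip '[-1,-1,-1,-1]' --slide '[[0,0,3],[0,0,3],[0,0,3],[0,0,1]]' --twist '[[0,0,0],[0,0,0],[0,0,0],[0,0,0]]'

```text
time_s: 17.55
position: [0.6119, 0.045, 0.1304]
tcp_rot: [[0.961, 0.277, 0.002], [0.277, -0.961, 0.0], [0.002, 0.0, -1.0]]
force: [0.4, -0.9, -2.0]
opening: 0.155
```

```bash
python3 plan.py 0.611 0.0451 0.126 16
```

```text
t 17.55 pos [0.6119 0.045  0.1304] yaw 16.08 tilt [ 2.e-03  4.e-04 -1.e+00] F [ 0.4 -0.9 -2. ] M [0.01 0.02 0.01] op 0.155
tool delta mm [-0.9 -0.4  4.4] norm 4.5 rows 1.0 per row [-0.9 -0.4  4.4] | twist [ 0.0002 -0.002   0.0014]
```

The splines are already meshed: we are below the 0.136 rest height with no contact force. Continuing onto the ejector.

Emit:
carry_out --grip '[-1,-1,-1,-1,-1]' --slide '[[-0.7,0,3],[0,0,3],[0,0,3],[0,0,3],[0,0,1]]' --twist '[[0,-0.002,0],[0,0,0],[0,0,0],[0,0,0],[0,0,0]]'

```text
time_s: 18.05
position: [0.6115, 0.0448, 0.1188]
tcp_rot: [[0.961, 0.277, 0.001], [0.277, -0.961, -0.0], [0.001, 0.001, -1.0]]
force: [-2.1, -0.4, 6.3]
opening: 0.155
```

```bash
python3 plan.py 0.611 0.0451 0.118 16
```

```text
t 18.05 pos [0.6115 0.0448 0.1188] yaw 16.1 tilt [ 1.e-03 -5.e-04 -1.e+00] F [-2.1 -0.4  6.3] M [ 0.05  0.42 -0.03] op 0.155
tool delta mm [-0.4 -0.4  0.8] norm 1.0 rows 1.0 per row [-0.4 -0.4  0.8] | twist [ 0.0007 -0.0008  0.0017]
```

Emit:
carry_out --grip '[-1,-1,-1]' --slide '[[0,0,1.5],[0,0,1.5],[0,0,1.5]]' --twist '[[0,0,0],[0,0,0],[0,0,0]]'

```text
time_s: 18.35
position: [0.6115, 0.0448, 0.1179]
tcp_rot: [[0.961, 0.278, 0.002], [0.278, -0.961, -0.001], [0.001, 0.001, -1.0]]
force: [-4.8, -0.0, 9.8]
opening: 0.16
```

```bash
python3 plan.py 0.611 0.0451 0.118 16
```

```text
t 18.35 pos [0.6115 0.0448 0.1179] yaw 16.12 tilt [ 1.8e-03 -9.0e-04 -1.0e+00] F [-4.8 -0.   9.8] M [0.1  0.74 0.06] op 0.16
tool delta mm [-0.4 -0.4 -0.1] norm 0.6 rows 1.0 per row [-0.4 -0.4 -0.1] | twist [ 0.0013 -0.0015  0.0021]
```

Emit:
carry_out --grip '[-1,-1,-1,-1]' --slide '[[-0.5,0,2],[-0.3,0,3],[0,0,3],[0,0,3]]' --twist '[[0,0,0],[0,0,0],[0,0,0],[0,0,0]]'

```text
time_s: 18.75
position: [0.6115, 0.0448, 0.1178]
tcp_rot: [[0.961, 0.278, 0.006], [0.278, -0.961, -0.002], [0.005, 0.003, -1.0]]
force: [-5.7, -0.4, 17.1]
opening: 0.155
```

```bash
python3 plan.py 0.611 0.0451 0.118 16
python3 - <<'E'
from h import *
s=bot.read_state()
c=bot.capture("side");save(c,"s13.png");np.savez("pics/s13.npz",**c)
a=cv2.imread("pics/s13.png")[150:250,190:300];cv2.imwrite("pics/s13z.png",cv2.resize(a,None,fx=6,fy=6,interpolation=cv2.INTER_CUBIC))
c=bot.capture("wrist");save(c,"w13.png");np.savez("pics/w13.npz",T=wristT(c,s),**c)
E
python3 rt.py pics/w13.npz;python3 plan.py 0.611 0.0451 0.118 16
```

```text
t 18.75 pos [0.6115 0.0448 0.1178] yaw 16.15 tilt [ 0.0062 -0.0016 -1.    ] F [-5.7 -0.4 17.1] M [ 0.15  1.15 -0.04] op 0.155
tool delta mm [-0.4 -0.4 -0.2] norm 0.6 rows 1.0 per row [-0.4 -0.4 -0.2] | twist [ 0.0032 -0.0055  0.0026]
disc top z tool 0.00781490968253748
disc centre in tool [-4.20984391 -0.07152335] res 0.40524114828384117 51
tick 210 [25.97043111 -0.34733477] [19.33879464 -7.87988824] [32.68765342  7.81286839]
t 18.85 pos [0.6115 0.0448 0.1178] yaw 16.15 tilt [ 0.0062 -0.0015 -1.    ] F [-5.1  0.6 17.2] M [ 0.11  1.18 -0.02] op 0.158
tool delta mm [-0.4 -0.4 -0.2] norm 0.6 rows 1.0 per row [-0.4 -0.4 -0.2] | twist [ 0.0032 -0.0055  0.0026]
```

View pics/s13z.png

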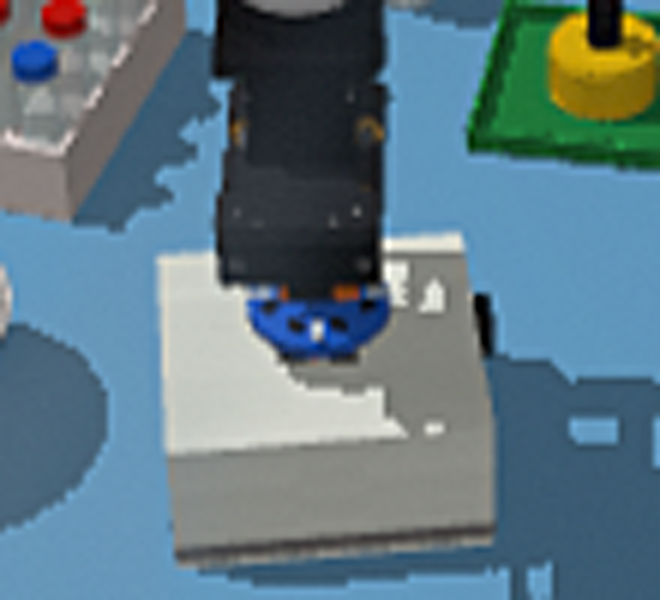

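The rotor is home: disc top at 0.110 = 96 + 14 mm, the height no longer changes as the push rises to 17 N, and the rotor hasn't slipped in the grip. One last trim of the 0.35° tilt while holding the push.

Emit:
carry_out --grip '[-1,-1,-1]' --slide '[[0,0,2.5],[0,0,2.5],[0,0,2.5]]' --twist '[[0,-0.006,0],[0,-0.004,0],[0,-0.003,0]]'

```text
time_s: 19.15
position: [0.6117, 0.0449, 0.1179]
tcp_rot: [[0.961, 0.278, -0.003], [0.278, -0.961, -0.006], [-0.005, 0.004, -1.0]]
force: [-4.8, -0.6, 15.4]
opening: 0.158
```

```bash
python3 - <<'E'
from h import *
c=bot.capture("top");save(c,"t14.png")
c=bot.capture("side");save(c,"s14.png")
E
python3 plan.py 0.611 0.0451 0.118 16
```

```text
t 19.25 pos [0.6118 0.0449 0.1179] yaw 16.15 tilt [-0.0032 -0.0055 -1.    ] F [-5.3  0.6 15.5] M [ 0.15  0.92 -0.01] op 0.159
tool delta mm [-0.7 -0.4 -0.1] norm 0.8 rows 1.0 per row [-0.7 -0.4 -0.1] | twist [0.0044 0.0046 0.0026]
```

View pics/s14.png

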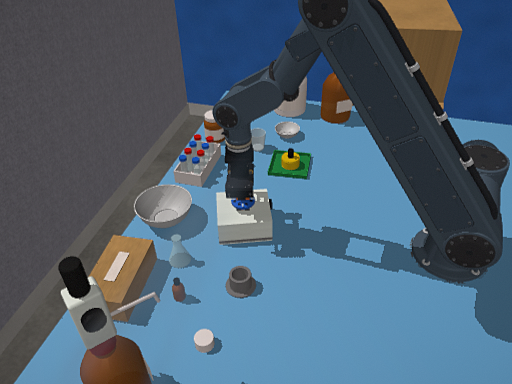

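The final view shows the cap upright in the tray at (291,160), the empty stand at (240,280), the rotor home in the hub and the bystanders where they were. Handing in.

```bash
python3 -c "
from rig import bot
print(bot.hand_in())"
```

```text
the job is handed in; nothing more can be done
None
```

The job was handed in at about 19 s of the 58 s allowed. The cap stands upright in the green tray, and the rotor is meshed, pressed fully home in the hub and still held there.

- **Cap:** I gripped it twice, because the first hold was too near the top of the knob. When I set it down, it touched at the expected height, and the last side picture shows it upright in the tray.
- **Rotor:** It went in at the hub's measured 16° and passed the unmeshed rest height without contact, so the splines meshed first time. The tool then stopped at 0.1179 m. That puts the disc top at about 0.110 m, which is the 96 mm hub plus the 14 mm disc. Pushing harder, up to 17 N, moved it no further. The rotor did not slip in the grip, and the final hold is about 15 N.
- **Disagreements:**
  - The wrist camera read hub and rotor positions about 2.5 mm long at a distance, so I used the side and top views for the hub centre.
  - I gripped the handle about 4 mm off the rotor's centre. This left a side force of about 5 N and a moment of about 1 N m in the final hold, with under 0.4° of tilt.
- **Bystanders:** In the last side picture none of them appears to have moved; I judged this by eye and did not measure it.

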